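Hold the pepper mill over the mushroom

TASK

Get the mushroom ready for seasoning: put it in the white ramekin beside the spice rack and let go of it, leaving the ramekin where it stands, then pick up the wooden pepper mill, lift it over the rack of spice jars without touching rack or jars, and hold it upright and centred over the ramekin, with its foot about 3 cm above the ramekin's rim. Keep the mill upright all the time and leave the jars, the garlic and the lemon as they are (the similar things standing at the back of the worktop play no part); finish while still holding the mill there, steady and touching neither ramekin nor mushroom - do not put it down.

Things in the scene. Friction and masses are not known exactly. Their poses are not given: they have to be found in the camera images.
- pepper_mill: wooden pepper mill, upright and round, 150 mm tall, about 0.18 kg, across the rack from the ramekin. Origin: centre of its underside, z up. Foot 58 mm across (to 15 mm up), neck 48 mm (102 to 108 mm up), round head (109 to 139 mm up) 50 mm at its widest, 121 mm up; small metal knob on top. The head does not turn. Grip it across neck and head
- ramekin: white ceramic ramekin, loose, standing on the worktop: round, 73 mm outside diameter, 41 mm high; origin: centre of its underside; inner diameter 56 mm, inner floor 4 mm up, wall about 8 mm. Mass about 0.14 kg
- mushroom: brown mushroom standing stem down, 49 mm across, 44 mm high, about 16 g; origin: centre of the stem's underside, z up. 48 to 50 mm wide from 18 to 32 mm up, 20 mm at the underside, 38 mm at the top. In the ramekin there is no room for fingers beside it: keep the fingertips above the rim and let it drop the last 2 cm
- mushroom_center (a point): middle of the mushroom, on its axis, 22 mm above its stem's underside
- spice_rack: low wooden rack, fixed on the worktop: 256 mm long (its own x), 60 mm wide (its own y), end boards 50 mm high, two thin steel side rails 36 mm up; origin: centre of its underside, z up. Its length points roughly away from the robot. Three spice jars stand in it, their tops 117 mm above the worktop
- jar_1: glass spice jar with dark cap, 41 mm diameter, 105 mm tall, loose in the rack at its end nearest the robot (75 mm from the rack's middle); origin: centre of its underside, which is 12 mm above the worktop
- jar_2: same spice jar, in the middle of the rack
- jar_3: same spice jar, at the rack's far end
- garlic: whole white-pink garlic bulb, 60 mm across, 59 mm tall, standing on the worktop; a bystander; origin: centre of its underside
- lemon: yellow lemon, 76x56x55 mm, lying on the worktop far from the robot on the right; a bystander; origin: underside centre as placed
There are look-alikes about, which are no part of the job. Of the things that look like the mushroom, take the one that is farthest to the robot's right at the start.

How it is judged:
On the way, in this order (a step that is already met when the one before it is completed fails the run):
1. the mushroom is in the ramekin, let go (horizontal distance between mushroom_center and ramekin below 0.015 m and z of mushroom_center in the frame of ramekin between 0 and 0.037 m and contact force between the fingers and mushroom below 0.1 N), for 0.2 s.
2. the held mill passes over the rack, its foot above the jar tops (x of pepper_mill in the frame of spice_rack between -0.128 and 0.128 m and y of pepper_mill in the frame of spice_rack between -0.045 and 0.045 m and z of pepper_mill in the frame of spice_rack above 0.118 m and contact force between the fingers and pepper_mill above 0.5 N), for 0.04 s.
At the end, for the whole second after the job is handed in: mill gripped, still, upright (0.12 rad), axis within 15 mm of the ramekin's, foot 12 to 50 mm above its rim, touching neither it nor the mushroom; mushroom inside the ramekin (middle within 15 mm of its axis); ramekin flat, untouched; jars upright, within 15 mm of start, garlic and lemon 30 mm (all of step 1 and horizontal distance between pepper_mill and ramekin below 0.015 m and z of pepper_mill in the frame of ramekin between 0.053 and 0.091 m and angle between pepper_mill's own z axis and vertical below 0.12 rad and linear speed of pepper_mill below 0.02 m/s and angular speed of pepper_mill below 0.2 rad/s and contact force between the fingers and pepper_mill above 0.5 N and contact force between each of pepper_mill, the arm, the fingers and ramekin below 0.1 N and contact force between pepper_mill and mushroom below 0.1 N and angle between ramekin's own z axis and vertical below 0.1 rad and height (world z) of ramekin below 0.005 m and linear speed of mushroom below 0.03 m/s and angle between each of jar_1, jar_2, jar_3's own z axis and vertical below 0.2 rad and distance of each of jar_1, jar_2, jar_3 from where it was at the start of the episode below 0.015 m and distance of each of garlic, lemon from where it was at the start of the episode below 0.03 m); the arm keeps its last pose, push and grip.
It fails at once if a spice jar is shifted (15 mm) or tipped (distance of any of jar_1, jar_2, jar_3 from where it was at the start of the episode above 0.015 m or angle between any of jar_1, jar_2, jar_3's own z axis and vertical above 0.2 rad).
It fails at once if the mill is tilted by more than 0.4 rad (angle between pepper_mill's own z axis and vertical above 0.4 rad).
It fails at once if the mill touches, or the robot knocks, the rack or a jar (contact force between pepper_mill and jar_1 above 0.5 N or contact force between pepper_mill and jar_2 above 0.5 N or contact force between pepper_mill and jar_3 above 0.5 N or contact force between pepper_mill and spice_rack above 0.5 N or contact force between any of the fingers, the arm and jar_1 above 2 N or contact force between any of the fingers, the arm and jar_2 above 2 N or contact force between any of the fingers, the arm and jar_3 above 2 N or contact force between any of the fingers, the arm and spice_rack above 2 N).
It fails at once if the ramekin is moved by more than 3 cm or tipped (distance of ramekin from where it was at the start of the episode above 0.03 m or angle between ramekin's own z axis and vertical above 0.4 rad).
It fails at once if the garlic or the lemon is moved by more than 3 cm (distance of any of garlic, lemon from where it was at the start of the episode above 0.03 m).
It also fails if it takes over 64 s, if anything falls off the work surface, if the arm or the gripper's body presses on something with over 40 N, if the wrist force passes 120 N, or if a joint passes its speed limit or range.

ROBOT

A 6-joint arm with a two-finger parallel gripper is mounted at the origin on a cart in front of the work surface, level with it; the furniture and walls round the work are solid. World frame = base frame: x ahead of the robot, y to its left, z up, the work surface at z = 0. Lengths are in m, angles in rad, forces in N, time in s.
With the tool pointing down it reaches from about 0.325 to 0.75 m from the base axis. Payload 7.6 kg.
Tool frame: the origin (TCP) lies at the very end of the fingers, on their centre line; the grasp point (between the pads) lies 19 mm behind it; z points along the fingers, y is the line along which they close (so a half turn about z gives the same grasp; the last joint's range is limited). The gripper opens to 85 mm and grips with 20 to 120 N. Pads are 22 mm wide; open, the fingers measure 114 mm over their backs; the gripper's body (76 mm by 85 mm) begins 54 mm behind the grasp point. The pads swing forward as they close: fully open they stand 13 mm farther back than shut.
Start: joints at [1.235, 0.052, 1.401, -0, 1.689, -0.07], TCP at [0.138, 0.507, 0.231] pointing down, gripper open.
Joint ranges: [-2.9, 2.9], [-0.91, 2.17], [0.12, 2.37], [-1.06, 4.2], [0.26, 2.73], [-2.93, 2.93]. Speed limits (rad/s): [2.57, 2.57, 3.01, 3.14, 3.14, 3.14].

INTERFACE

Orientations are given as a rotation vector (axis times angle).
In Python, from workcell import ctrl gives the robot as it stands.
- The arm moves only by the tool step_arm, never from a script. Its arguments are lists of equal length, an entry for each row: "hand": the finger opening in mm, from 0 to 85.4; "linear": the shift along the tool's x, y, z each as a share of 0.3 m, from -1 to 1, a list of three; "yaw": the turn about the tool's z as a share of 30 degrees, from -1 to 1. In form: {"hand": [hand, ...], "linear": [[dx, dy, dz], ...], "yaw": [yaw, ...]}. A call has 1 to 12 rows; each row is the pose to reach, as a shift and turn from the pose commanded when the call began, along the tool's axes at that moment; what a row does not reach only later rows make up. A row lasts 1/8 s, in which the tool goes at most 62.5 mm and 10.7 degrees, less where a joint would pass 70% of its speed; a pose out of reach is approached as far as the arm can. A call with a number of a shift or a turn outside -1 to 1 is refused whole. A call with a gripper value outside its range is refused whole. The fingers move at their own pace and stop on an object; "grip_force" is the grip in N (left out, the last holds). Time passes only in rows, so rows that repeat a pose let the fingers close. It gives the time, the measured TCP pose, the force, the opening and the grip force at its end, in the units of the state.
- ctrl.get_obs(): the state, without advancing time (a new reading comes with each control period).
- ctrl.camera(name): name is "side" or "top"; returns a dict with "image" (384x512x3 uint8, blue, green, red), "fx", "fy", "cx", "cy" (pixels), "T" (4x4, takes a point from camera to world coordinates). Camera axes: x right, y down, z forward; pixel columns grow to the right and rows downward; lengths in m; the calibration is good to about 2 mm. A picture is of the moment at which its call begins. There is no depth.
- ctrl.hand_in(): hands the job in; it is judged then, once.
The state is a dict: "t": time; "joints": joint angles; "joint_velocities": joint speeds; "tau": joint torques, N m; "tool_pos": TCP position; "tcp_rot": TCP orientation; "force": force on the tool from outside, world axes, zero at the start; "wrist_torque": the same for the moment, N m; "gripper_width": finger opening in m; "grasp_force": force on a finger pad.
Only numpy, scipy, OpenCV 4.12 (cv2) and the standard library are available. Lean on these libraries where they do the work, as an engineer would, in place of code of your own. Each camera call takes 0.05 s, during which the arm holds its last target. There are 200 camera calls.

## Working session

There is one attempt and no reset: what is moved stays moved. The work goes in short steps, Python scripts to look and compute and a tool call to move; the robot and the scene stay as the last step left them, time stands still between calls to the robot, and variables do not carry over. Pictures are saved under pics/ and viewed, at most 10 in all, crops included, and the job is handed in when it is done.

Besides the shell and the picture viewer there is one more tool, called after "Request:" in YAML: its name, and indented under it one key for each argument. step_arm: Moves the arm, as the interface text tells. Shift numbers are shares of 0.3 m and turn numbers shares of 30 degrees, none past 1 either way. Its arguments: {"type":"object","properties":{"hand":{"type":"array","items":{"type":"number"}},"linear":{"type":"array","items":{"type":"array","items":{"type":"number","minimum":-1,"maximum":1}}},"yaw":{"type":"array","items":{"type":"number","minimum":-1,"maximum":1}},"grip_force":{"type":"number"}},"required":["hand","linear","yaw"]}

```bash
mkdir -p pics
cat > h.py <<'E'
from workcell import ctrl
import numpy as np, cv2, pickle
def snap(n,tag):
    c=ctrl.camera(n); cv2.imwrite(f'pics/{n}_{tag}.png',c['image']); pickle.dump(c,open(f'{n}_{tag}.pkl','wb')); return c
def ray(c,u,v):
    T=np.array(c['T']); d=T[:3,:3]@np.array([(u-c['cx'])/c['fx'],(v-c['cy'])/c['fy'],1]); return T[:3,3],d/np.linalg.norm(d)
def onz(c,u,v,z):
    o,d=ray(c,u,v); return o+d*(z-o[2])/d[2]
def tri(c1,p1,c2,p2):
    o1,d1=ray(c1,*p1);o2,d2=ray(c2,*p2)
    s=np.linalg.lstsq(np.c_[d1,-d2],o2-o1,rcond=None)[0]
    a=o1+d1*s[0];b=o2+d2*s[1]; return (a+b)/2,np.linalg.norm(a-b)
def proj(c,P):
    q=np.linalg.inv(c['T'])@np.r_[P,1]; return np.array([c['fx']*q[0]/q[2]+c['cx'],c['fy']*q[1]/q[2]+c['cy']])
E
python3 - <<'E'
from h import *
np.set_printoptions(precision=4,suppress=True)
for n in('side','top'):
    c=snap(n,'0'); print(n,c['fx'],c['cx'],c['cy']);print(np.array(c['T']))
o=ctrl.get_obs();print(o)
E
```

```text
side 449.8289000145108 258.61176248161473 197.40213465554285
[[ 0.9572 -0.1311  0.2581  0.2109]
 [-0.2892 -0.3917  0.8735 -1.2487]
 [-0.0134 -0.9107 -0.4128  0.647 ]
 [ 0.      0.      0.      1.    ]]
top 347.89175911786805 251.91904729225908 195.4443026604614
[[-0.0187 -0.9828  0.1837  0.3263]
 [-0.9998  0.017  -0.0108  0.0017]
 [ 0.0075 -0.1838 -0.9829  1.3285]
 [ 0.      0.      0.      1.    ]]
{'t': 0.1, 'joints': array([ 1.2347,  0.0527,  1.4016, -0.    ,  1.6886, -0.0703]), 'joint_velocities': array([-0.0002, -0.0002, -0.0017, -0.0001, -0.0018,  0.0013]), 'tau': array([  0.0012, -38.2584, -36.0984,  -0.0001,   0.0048,   0.    ]), 'tool_pos': array([0.1378, 0.5063, 0.2306]), 'tcp_rot': array([-0.4163, -3.1136,  0.0021]), 'force': array([ 0.5639, -0.5057, -0.5751]), 'wrist_torque': array([ 0.0438,  0.0206, -0.0664]), 'grasp_force': 0.0, 'gripper_width': 0.08536939865146437}
```

View pics/side_0.png

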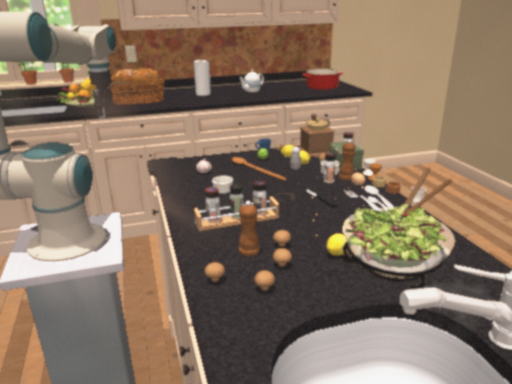

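View pics/top_0.png

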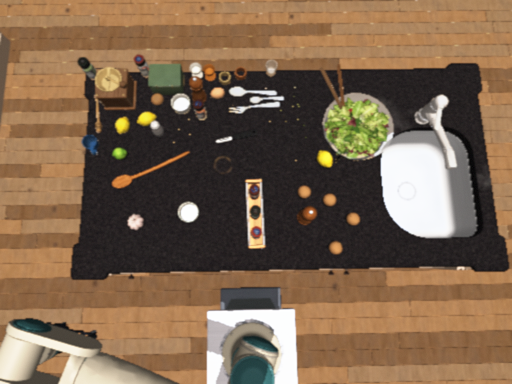

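The top view shows the ramekin at (188,212), the rack with its jars at (255,213) and the mill at (308,215). The mushrooms are at (305,191), (330,200), (353,219) and (336,248). The rightmost mushroom is top (353,219), which is side (264,280). In the side view the mill is at (249,230) and the ramekin at (223,184).

```bash
cat > m.py <<'E'
from h import *
import sys
np.set_printoptions(precision=4,suppress=True)
s=pickle.load(open('side_0.pkl','rb'));t=pickle.load(open('top_0.pkl','rb'))
def blob(c,kind,roi):
    x0,y0,x1,y1=roi; im=c['image'][y0:y1,x0:x1]; im=cv2.resize(im,None,fx=4,fy=4,interpolation=cv2.INTER_CUBIC)
    h=cv2.cvtColor(im,cv2.COLOR_BGR2HSV)
    if kind=='brown': m=cv2.inRange(h,(3,70,55),(22,255,255))
    else: m=cv2.inRange(h,(0,0,115),(179,70,255))
    n,l,st,ce=cv2.connectedComponentsWithStats(m); k=1+np.argmax(st[1:,4])
    f=lambda u,v:((u+.5)/4-.5+x0,(v+.5)/4-.5+y0)
    b=st[k]; return f(*ce[k]),f(b[0],b[1])+f(b[0]+b[2]-1,b[1]+b[3]-1),(l==k),b[4]/16,im
if __name__=='__main__':
    R={'mush':('brown',(252,268,278,293),(343,209,364,230)),'mill':('brown',(236,200,264,258),(295,203,322,227)),
     'ram':('white',(209,174,236,196),(175,199,202,226)),'garl':('white',(192,156,216,176),(124,211,147,233))}
    rows=[]
    for n,(k,a,b) in R.items():
        ra=blob(s,k,a);rb=blob(t,k,b); print(n,'side',np.array(ra[0]),np.array(ra[1]),ra[3],'top',np.array(rb[0]),np.array(rb[1]),rb[3])
        P,g=tri(s,ra[0],t,rb[0]); print('   tri',P,'gap',g)
        for r in(ra,rb):
            o=r[4].copy(); cs,_=cv2.findContours(r[2].astype(np.uint8),cv2.RETR_EXTERNAL,2); cv2.drawContours(o,cs,-1,(0,255,0),1)
            z=np.zeros((240,120,3),np.uint8); z[:min(240,o.shape[0]),:min(120,o.shape[1])]=o[:240,:120]; rows.append(z)
    A=np.vstack([np.hstack(rows[:4]),np.hstack(rows[4:])])
    B=cv2.resize(t['image'][172:256,238:270],None,fx=5,fy=5,interpolation=cv2.INTER_CUBIC); C=np.zeros((480,160,3),np.uint8); C[:420]=B[:480]
    cv2.imwrite('pics/m.png',np.hstack([A,C]))
E
python3 m.py
```

```text
mush side [264.1896 279.0949] [253.125 268.875 274.875 290.875] 355.25 top [353.0768 218.4624] [345.875 211.625 360.125 225.375] 161.375
   tri [ 0.4748 -0.3922  0.0267] gap 0.00021162289950602418
mill side [248.768  229.9293] [235.625 203.625 263.375 256.375] 1054.625 top [306.8095 215.32  ] [296.125 205.375 317.125 225.125] 270.625
   tri [ 0.4865 -0.2121  0.0645] gap 0.0031339875908817554
ram side [221.7359 183.1696] [208.625 174.625 232.875 192.875] 315.375 top [187.7625 211.5628] [177.125 201.125 198.375 221.875] 348.5
   tri [0.5111 0.2309 0.0241] gap 0.0023643926960765413
garl side [203.2824 165.4806] [195.625 158.375 211.125 171.875] 155.5625 top [134.7138 221.4664] [126.875 213.625 142.625 229.375] 188.375
   tri [0.4784 0.4281 0.0267] gap 0.0008309325898341205
```

View pics/m.png

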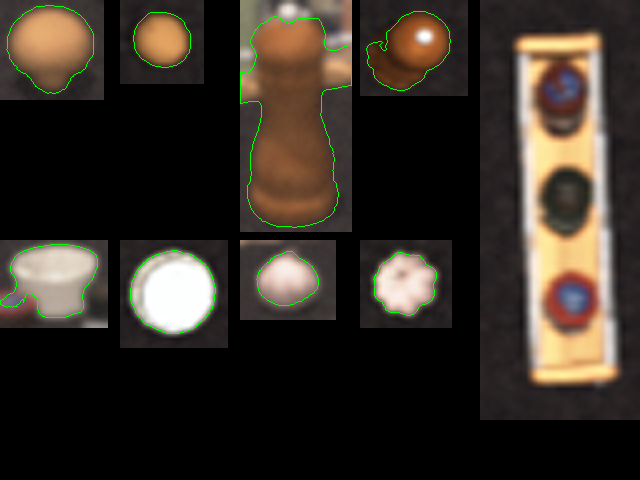

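Run:
```python
from m import *
r=blob(t,'white',(175,199,202,226)); b=np.array(r[1]); print('ram rim',onz(t,(b[0]+b[2])/2,(b[1]+b[3])/2,.041), 'diam',onz(t,b[0],b[1],.041)-onz(t,b[2],b[3],.041))
# ramekin rim in side: rows of rim ellipse
print('ram rim side', onz(s,222.0,(174.6+184.5)/2,.041), 'tri rim',tri(s,(222,179.3),t,((b[0]+b[2])/2,(b[1]+b[3])/2)))
print('ram bottom', onz(s,224,192.9,0))
print('mill knob tri',tri(s,(248.1,202.9),t,(310.6,211.8)), 'head top view@.121',onz(t,309.8,212.9,.121),'side foot front',onz(s,248.5,256.4,0.003))
# side foot edges mid
rs=blob(s,'brown',(236,230,264,258));m=rs[2]
for v in (70,80,90,95):
    u=np.where(m[v])[0]; print('row',(v+.5)/4-.5+230,(u[[0,-1]].mean()+.5)/4-.5+236,(u[-1]-u[0]+1)/4)
rm=blob(t,'brown',(343,209,364,230)); b=np.array(rm[1]); print('mush top@.025',onz(t,(b[0]+b[2])/2,(b[1]+b[3])/2,.025), 'stem bottom side',onz(s,264.2,290.9,0))
f=onz(t,253.8,180.6,.05);n=onz(t,257.0,246.8,.05);print('rack far',f,'near',n,np.linalg.norm(f-n),(f+n)/2)
for p in((565,90),(567,200),(572,297)): print('jar cap',onz(t,(p[0]-480+.5)/5-.5+238,(p[1]+.5)/5-.5+172,.117))
for p in((305,191),(330,200),(336,248),(325,158)): print(p,onz(t,*p,.025))
from scipy.spatial.transform import Rotation as R
print(R.from_rotvec(ctrl.get_obs()['tcp_rot']).as_matrix())
```

```text
ram rim [0.5101 0.2278 0.041 ] diam [0.0794 0.0803 0.    ]
ram rim side [0.5101 0.2235 0.041 ] tri rim (array([0.5106, 0.2279, 0.0401]), np.float64(0.0007534513598843464))
ram bottom [0.5094 0.1966 0.    ]
mill knob tri (array([ 0.4875, -0.2119,  0.1452]), np.float64(0.0014500234602181355)) head top view@.121 [ 0.4862 -0.2132  0.121 ] side foot front [ 0.4765 -0.2457  0.003 ]
row 247.125 248.625 22.75
row 249.625 248.75 22.5
row 252.125 248.875 20.75
row 253.375 248.875 18.75
mush top@.025 [ 0.4748 -0.3924  0.025 ] stem bottom side [ 0.4717 -0.4018  0.    ]
rack far [ 0.622  -0.0205  0.05  ] near [ 0.3748 -0.0273  0.05  ] 0.24728070961153129 [ 0.4984 -0.0239  0.05  ]
jar cap [ 0.5736 -0.0216  0.117 ]
jar cap [ 0.4948 -0.0214  0.117 ]
jar cap [ 0.4267 -0.0235  0.117 ]
(305, 191) [ 0.5836 -0.216   0.025 ]
(330, 200) [ 0.5471 -0.3097  0.025 ]
(336, 248) [ 0.3659 -0.3212  0.025 ]
(325, 158) [ 0.7133 -0.3002  0.025 ]
[[-0.9649  0.2627 -0.0004]
 [ 0.2627  0.9649 -0.0013]
 [ 0.0001 -0.0014 -1.    ]]
```

Request:
step_arm:
  hand: [85,85,85,85,85,85,85]
  linear:
    - [-0.98,-0.42,-0.1]
    - [-0.98,-0.42,-0.1]
    - [-0.98,-0.42,-0.1]
    - [-0.98,-0.42,-0.1]
    - [-0.98,-0.42,-0.1]
    - [-0.98,-0.42,-0.1]
    - [-0.98,-0.42,-0.1]
  yaw: [-0.508,-0.508,-0.508,-0.508,-0.508,-0.508,-0.508]
  grip_force: 20

```text
t: 0.98
tool_pos: [0.3886, 0.3075, 0.2609]
tcp_rot: [-0.002, -3.141, 0.0]
force: [-0.5, 0.5, 0.5]
gripper_width: 0.0848
grasp_force: 0.0
```

Request:
step_arm:
  hand: [85,85,85,85,85,85]
  linear:
    - [-0.2,-1,0]
    - [-0.2,-1,0]
    - [-0.2,-1,0]
    - [-0.2,-1,0]
    - [-0.2,-1,0]
    - [-0.2,-1,0]
  yaw: [0,0,0,0,0,0]

```text
t: 1.72
tool_pos: [0.4484, 0.0064, 0.2608]
tcp_rot: [-0.005, -3.141, -0.0]
force: [-0.2, 0.5, 0.1]
gripper_width: 0.0849
grasp_force: 0.0
```

Request:
step_arm:
  hand: [85,85,85,85,85,85]
  linear:
    - [-0.087,-1,0]
    - [-0.087,-1,0]
    - [-0.087,-1,0]
    - [-0.087,-1,0]
    - [-0.087,-1,0]
    - [-0.087,-1,0]
  yaw: [0,0,0,0,0,0]

```text
t: 2.48
tool_pos: [0.4753, -0.2925, 0.2598]
tcp_rot: [-0.001, -3.14, -0.003]
force: [-0.1, 0.2, -0.2]
gripper_width: 0.0849
grasp_force: 0.0
```

Request:
step_arm:
  hand: [85,85,85,85,85,85,85]
  linear:
    - [0,-0.333,0.5]
    - [0,-0.333,0.5]
    - [0,-0.333,0.5]
    - [0,-0.333,0.5]
    - [0,-0.333,0.5]
    - [0,-0.333,0.5]
    - [0,-0.333,0.5]
  yaw: [0,0,0,0,0,0,0]

```text
t: 3.35
tool_pos: [0.4757, -0.3917, 0.1132]
tcp_rot: [-0.002, 3.139, -0.003]
force: [0.3, 0.7, -0.3]
gripper_width: 0.0851
grasp_force: 0.0
```

Request:
step_arm:
  hand: [85,85,85,85]
  linear:
    - [0,0,0.16]
    - [0,0,0.325]
    - [0,0,0.325]
    - [0,0,0.325]
  yaw: [0,0,0,0]

```text
t: 3.85
tool_pos: [0.4758, -0.3929, 0.0165]
tcp_rot: [-0.001, 3.139, -0.004]
force: [-0.2, -1.3, 0.2]
gripper_width: 0.085
grasp_force: 0.0
```

Request:
step_arm:
  hand: [30,30,30,30,30,30,30,30]
  linear:
    - [0,0,0]
    - [0,0,0]
    - [0,0,0]
    - [0,0,0]
    - [0,0,0]
    - [0,0,0]
    - [0,0,0]
    - [0,0,0]
  yaw: [0,0,0,0,0,0,0,0]
  grip_force: 20

```text
t: 4.85
tool_pos: [0.4755, -0.3928, 0.0158]
tcp_rot: [-0.0, 3.139, -0.003]
force: [-1.1, 1.0, 6.0]
gripper_width: 0.047
grasp_force: 20.1
```

Request:
step_arm:
  hand: [30,30,30,30,30,30,30]
  linear:
    - [0,0,-0.2]
    - [0,0,-0.4]
    - [0,0,-0.6]
    - [0,0,-0.833]
    - [0,0,-0.833]
    - [0,0,-0.833]
    - [0,0,-0.833]
  yaw: [0,0,0,0,0,0,0]

```text
t: 5.72
tool_pos: [0.4743, -0.3917, 0.2613]
tcp_rot: [0.0, -3.139, -0.004]
force: [0.3, -0.4, -1.8]
gripper_width: 0.0467
grasp_force: 20.9
```

Run:
```python
from h import *
s=snap('side','1');t=snap('top','1');o=ctrl.get_obs();print(o['tool_pos'],o['gripper_width'],o['grasp_force'])
c=[]
for k in(s,t):
    u,v=proj(k,o['tool_pos']).astype(int);print(u,v)
    c.append(cv2.resize(k['image'][max(v-40,0):v+40,u-40:u+40],(400,400),interpolation=cv2.INTER_CUBIC))
cv2.imwrite('pics/g1.png',np.hstack(c))
```

```text
[ 0.47432495 -0.39176043  0.26153118] 0.04703596831472061 20.899992584527354
262 188
375 209
```

View pics/g1.png

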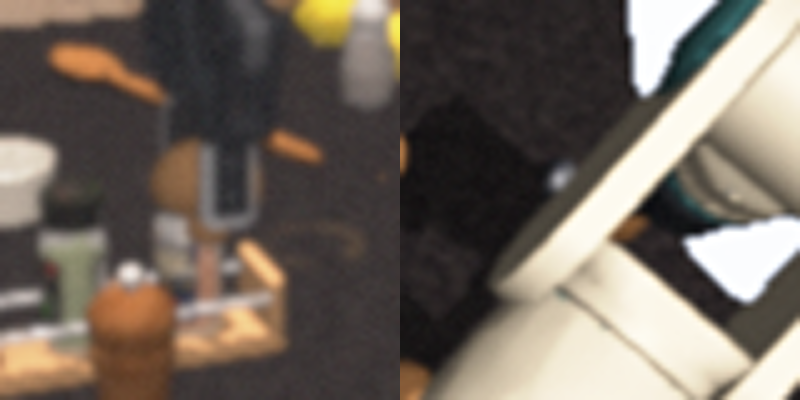

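The mushroom is held at the cap, with the side view showing it at about (263,185) between the fingers. Next I carry it over to the ramekin.

Request:
step_arm:
  hand: [30,30,30,30,30,30,30]
  linear:
    - [-0.01,-0.0,0]
    - [-0.02,0.17,0]
    - [-0.04,0.34,0]
    - [-0.06,0.51,0]
    - [-0.06,0.68,0]
    - [-0.06,0.85,0]
    - [-0.06,1,0]
  yaw: [0,0,0,0,0,0,0]

```text
t: 6.7
tool_pos: [0.4925, -0.0902, 0.2635]
tcp_rot: [0.001, -3.141, -0.0]
force: [1.1, -0.6, 0.0]
gripper_width: 0.047
grasp_force: 20.9
```

Request:
step_arm:
  hand: [30,30,30,30,30,30,30,30]
  linear:
    - [-0.02,0.17,0]
    - [-0.04,0.34,0]
    - [-0.06,0.51,0]
    - [-0.06,0.68,0]
    - [-0.06,0.85,0]
    - [-0.06,1,0]
    - [-0.06,1,0]
    - [-0.06,1,0]
  yaw: [0,0,0,0,0,0,0,0]

```text
t: 7.7
tool_pos: [0.5106, 0.2076, 0.2634]
tcp_rot: [0.001, -3.141, 0.001]
force: [-0.2, -0.6, 0.5]
gripper_width: 0.0469
grasp_force: 20.9
```

Request:
step_arm:
  hand: [30,30,30,30,30,30,30]
  linear:
    - [0,0.067,0.1]
    - [0,0.067,0.2]
    - [0,0.067,0.35]
    - [0,0.067,0.5]
    - [0,0.067,0.5]
    - [0,0.067,0.5]
    - [0,0.067,0.5]
  yaw: [0,0,0,0,0,0,0]

```text
t: 8.57
tool_pos: [0.5119, 0.2282, 0.1165]
tcp_rot: [0.0, 3.137, 0.003]
force: [1.2, -0.1, 0.3]
gripper_width: 0.0468
grasp_force: 20.9
```

Run:
```python
from h import *
s=snap('side','2');t=snap('top','2');o=ctrl.get_obs();print(o['tool_pos'],o['gripper_width'],o['grasp_force'])
c=[]
for k in(s,t):
    u,v=proj(k,o['tool_pos']).round().astype(int);print(u,v,proj(k,o['tool_pos']))
    c.append(cv2.resize(k['image'][max(v-25,0):v+25,u-25:u+25],(400,400),interpolation=cv2.INTER_CUBIC))
cv2.imwrite('pics/g2.png',np.hstack(c))
```

```text
[0.51143135 0.22822004 0.11562678] 0.04680927480588254 20.92675995099853
221 159 [221.09385275 159.41180888]
184 208 [183.95958291 208.19583603]
```

View pics/g2.png

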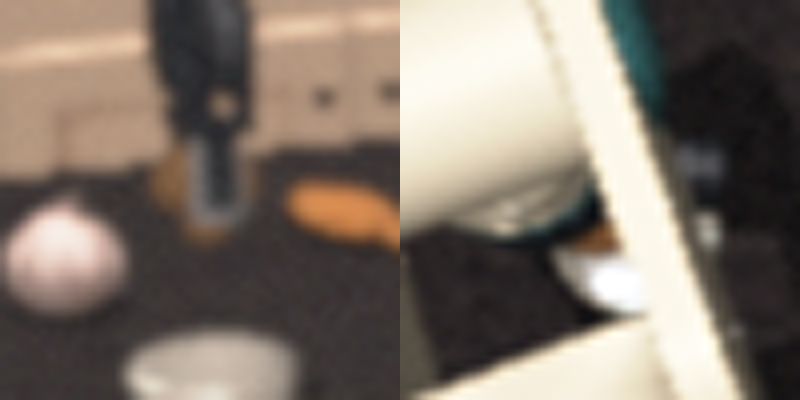

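Run:
```python
from h import *
s=pickle.load(open('side_2.pkl','rb'))
for P in((.5114,.228,.1256),(.5114,.228,.041),(.5104,.228,.041)):print(proj(s,P))
im=cv2.resize(s['image'][174:200,205:242],None,fx=8,fy=8,interpolation=cv2.INTER_CUBIC);h=cv2.cvtColor(im,cv2.COLOR_BGR2HSV)
m=cv2.inRange(h,(0,0,90),(179,80,255))
for v in range(20,90,8):
    u=np.where(m[v])[0]
    if len(u):print(174+v/8,205+u[0]/8,205+u[-1]/8,(u[0]+u[-1])/16+205)
im=cv2.resize(s['image'][140:170,205:242],None,fx=8,fy=8,interpolation=cv2.INTER_CUBIC);h=cv2.cvtColor(im,cv2.COLOR_BGR2HSV)
m=cv2.inRange(h,(3,90,50),(22,255,255))
for v in range(90,200,10):
    u=np.where(m[v])[0]
    if len(u):print('m',140+v/8,205+u[0]/8,205+u[-1]/8,(u[0]+u[-1])/16+205)
```

```text
[220.96307144 156.7522861 ]
[222.09124134 179.05567731]
[221.81918689 179.08921079]
176.5 214.75 231.25 223.0
177.5 212.875 232.5 222.6875
178.5 212.0 233.125 222.5625
179.5 211.375 233.25 222.3125
180.5 211.125 233.25 222.1875
181.5 211.125 233.125 222.125
182.5 211.5 232.875 222.1875
183.5 212.125 232.625 222.375
184.5 212.375 232.375 222.375
m 152.5 217.5 218.75 218.125
m 153.75 216.125 219.0 217.5625
m 155.0 215.125 219.125 217.125
m 156.25 214.625 237.625 226.125
m 157.5 214.625 241.875 228.25
m 158.75 215.125 241.875 228.5
m 160.0 216.25 241.875 229.0625
m 161.25 231.75 241.875 236.8125
m 162.5 219.25 241.875 230.5625
m 163.75 219.375 241.875 230.625
```

Request:
step_arm:
  hand: [30,30,30,30,30,30]
  linear:
    - [0,0,0.08]
    - [0,0,0.16]
    - [0,0,0.235]
    - [0,0,0.235]
    - [0,0,0.235]
    - [0,0,0.235]
  yaw: [0,0,0,0,0,0]

```text
t: 9.43
tool_pos: [0.5114, 0.2284, 0.0448]
tcp_rot: [-0.0, 3.139, 0.002]
force: [0.6, 1.9, -0.7]
gripper_width: 0.0468
grasp_force: 20.9
```

Request:
step_arm:
  hand: [85,85,85,85,85,85]
  linear:
    - [0,0,0]
    - [0,0,0]
    - [0,0,0]
    - [0,0,0]
    - [0,0,0]
    - [0,0,0]
  yaw: [0,0,0,0,0,0]

```text
t: 10.18
tool_pos: [0.5106, 0.228, 0.0432]
tcp_rot: [0.0, -3.142, -0.0]
force: [-0.5, -0.6, -0.5]
gripper_width: 0.0848
grasp_force: 0.0
```

Request:
step_arm:
  hand: [85,85,85,85,85,85,85]
  linear:
    - [0,0,-0.1]
    - [0,0,-0.3]
    - [0,0,-0.5]
    - [0,0,-0.75]
    - [0,0,-0.75]
    - [0,0,-0.75]
    - [0,0,-0.75]
  yaw: [0,0,0,0,0,0,0]

```text
t: 11.05
tool_pos: [0.51, 0.2278, 0.2656]
tcp_rot: [0.0, -3.138, 0.002]
force: [0.2, -0.2, 0.1]
gripper_width: 0.0851
grasp_force: 0.0
```

Request:
step_arm:
  hand: [85,85,85,85,85,85]
  linear:
    - [0.04,-1,0]
    - [0.04,-1,0]
    - [0.04,-1,0]
    - [0.04,-1,0]
    - [0.04,-1,0]
    - [0.04,-1,0]
  yaw: [0,0,0,0,0,0]

```text
t: 11.8
tool_pos: [0.4977, -0.0748, 0.2658]
tcp_rot: [-0.008, -3.138, -0.001]
force: [-0.9, -0.4, -0.5]
gripper_width: 0.0849
grasp_force: 0.0
```

Run:
```python
from h import *
s=snap('side','3');t=snap('top','3')
a=cv2.resize(s['image'][160:210,190:240],(400,400),interpolation=cv2.INTER_CUBIC);b=cv2.resize(t['image'][187:237,163:213],(400,400),interpolation=cv2.INTER_CUBIC)
cv2.imwrite('pics/g3.png',np.hstack([a,b]))
```

```text
(no output)
```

View pics/g3.png

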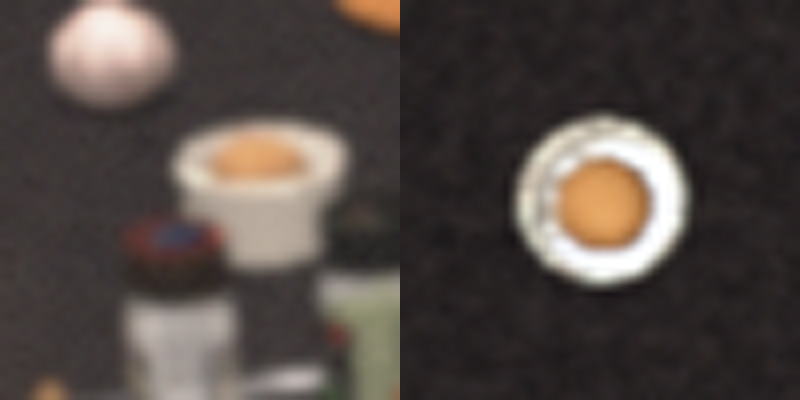

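The mushroom sits inside the ramekin: the top view shows its cap at (188.5,212) in a rim centred at (188,212), so the ramekin has not moved. Next is the mill.

Request:
step_arm:
  hand: [85,85,85,85,85,85]
  linear:
    - [0.036,-0.2,0]
    - [0.036,-0.4,0]
    - [0.036,-0.463,0.1]
    - [0.036,-0.463,0.27]
    - [0.036,-0.463,0.27]
    - [0.036,-0.463,0.27]
  yaw: [0,0,0,0,0,0]

```text
t: 12.65
tool_pos: [0.4888, -0.2101, 0.189]
tcp_rot: [-0.003, 3.14, -0.001]
force: [0.1, 0.4, 0.4]
gripper_width: 0.0849
grasp_force: 0.0
```

Run:
```python
from h import *
s=snap('side','4');t=snap('top','4');o=ctrl.get_obs();print(o['tool_pos'],o['tcp_rot'])
for P in((.487,-.2125,.147),(.487,-.2125,.01)):print(proj(s,P))
a=cv2.resize(s['image'][180:260,209:289],(480,480),interpolation=cv2.INTER_CUBIC)
cv2.imwrite('pics/g4.png',a)
```

```text
[ 0.48909377 -0.2106323   0.18994208] [-2.35433594e-03  3.13774986e+00 -2.85861084e-03]
[247.69027856 202.43743259]
[248.85504793 247.49412304]
```

View pics/g4.png

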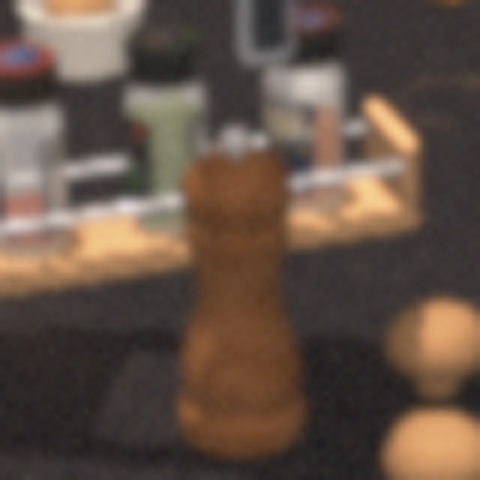

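The mill's foot is at side u=248.9 and its knob at u=247.7, both agreeing with (0.487, -0.2125).

Request:
step_arm:
  hand: [85,85,85,85,85]
  linear:
    - [0.006,-0.006,0]
    - [0.006,-0.006,0.16]
    - [0.006,-0.006,0.32]
    - [0.006,-0.006,0.32]
    - [0.006,-0.006,0.32]
  yaw: [0,0,0,0,0]

```text
t: 13.38
tool_pos: [0.4872, -0.2133, 0.0938]
tcp_rot: [-0.0, 3.138, -0.002]
force: [0.1, 0.5, -0.0]
gripper_width: 0.0851
grasp_force: 0.0
```

Request:
step_arm:
  hand: [35,35,35,35,35,35,35,35]
  linear:
    - [0,0,0]
    - [0,0,0]
    - [0,0,0]
    - [0,0,0]
    - [0,0,0]
    - [0,0,0]
    - [0,0,0]
    - [0,0,0]
  yaw: [0,0,0,0,0,0,0,0]
  grip_force: 50

```text
t: 14.38
tool_pos: [0.487, -0.2125, 0.0931]
tcp_rot: [-0.001, 3.139, -0.0]
force: [-0.4, 2.3, 5.7]
gripper_width: 0.0467
grasp_force: 50.8
```

Request:
step_arm:
  hand: [35,35,35,35,35,35,35,35,35]
  linear:
    - [0,0,-0.03]
    - [0,0,-0.1]
    - [0,0,-0.2]
    - [0,0,-0.3]
    - [0,0,-0.4]
    - [0,0,-0.5]
    - [0,0,-0.58]
    - [0,0,-0.58]
    - [0,0,-0.58]
  yaw: [0,0,0,0,0,0,0,0,0]

```text
t: 15.5
tool_pos: [0.4857, -0.2126, 0.2638]
tcp_rot: [0.0, -3.14, -0.001]
force: [0.7, 0.4, -3.0]
gripper_width: 0.0464
grasp_force: 51.4
```

Run:
```python
from h import *
s=snap('side','5');o=ctrl.get_obs();print(o['tool_pos'],o['tcp_rot'],o['gripper_width'],o['grasp_force'])
x,y,z=o['tool_pos']
for h in(0,.01,.147):print(proj(s,(x,y,z-.094+h)))
cv2.imwrite('pics/g5.png',cv2.resize(s['image'][130:220,203:293],(540,540),interpolation=cv2.INTER_CUBIC))
```

```text
[ 0.48560335 -0.21252576  0.26351191] [ 1.59801735e-04 -3.13922359e+00 -1.99512816e-03] 0.04657030936194185 51.437707828090424
[246.97473251 194.69136307]
[246.8820678  191.17722201]
[245.5433002 140.4068845]
```

View pics/g5.png

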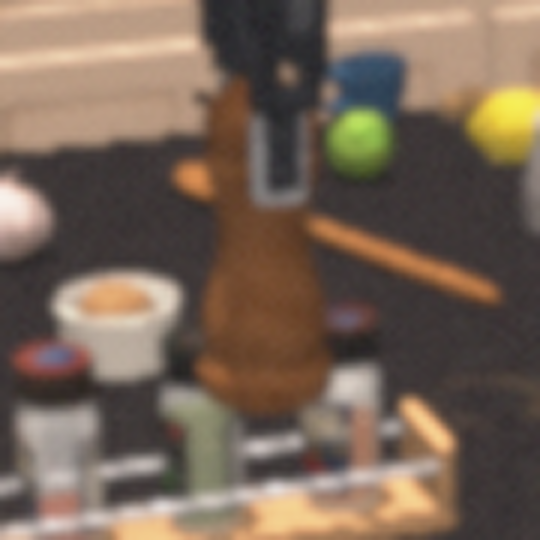

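The mill is held upright, foot centred at u≈246.5 against 246.9 predicted, with the foot about 0.17 m up. Next I cross the rack.

Request:
step_arm:
  hand: [35,35,35,35,35,35,35,35,35,35,35]
  linear:
    - [0,0.05,0]
    - [-0.01,0.15,0]
    - [-0.02,0.25,0]
    - [-0.03,0.36,0]
    - [-0.04,0.47,0]
    - [-0.05,0.58,0]
    - [-0.06,0.69,0]
    - [-0.07,0.8,0]
    - [-0.08,0.9,0]
    - [-0.08,0.96,0]
    - [-0.083,1,0]
  yaw: [0,0,0,0,0,0,0,0,0,0,0]

```text
t: 16.92
tool_pos: [0.5106, 0.0883, 0.2649]
tcp_rot: [0.001, -3.141, 0.0]
force: [-1.1, -0.3, -2.1]
gripper_width: 0.0468
grasp_force: 51.6
```

Request:
step_arm:
  hand: [35,35,35,35,35,35,35,35]
  linear:
    - [0,0.05,0]
    - [0,0.13,0]
    - [0,0.22,0]
    - [0,0.31,0]
    - [0,0.4,0]
    - [0,0.45,0]
    - [0,0.467,0]
    - [0,0.467,0]
  yaw: [0,0,0,0,0,0,0,0]

```text
t: 17.92
tool_pos: [0.511, 0.227, 0.2652]
tcp_rot: [-0.0, -3.142, 0.0]
force: [-1.0, -0.2, -1.7]
gripper_width: 0.0467
grasp_force: 51.7
```

Request:
step_arm:
  hand: [35,35,35,35,35,35,35]
  linear:
    - [0,0,0.05]
    - [0,0,0.12]
    - [0,0,0.19]
    - [0,0,0.26]
    - [0,0,0.3]
    - [0,0,0.3]
    - [0,0,0.3]
  yaw: [0,0,0,0,0,0,0]

```text
t: 18.8
tool_pos: [0.5113, 0.2274, 0.1761]
tcp_rot: [0.0, 3.14, 0.001]
force: [0.4, 0.4, -2.3]
gripper_width: 0.0467
grasp_force: 51.6
```

Run:
```python
from h import *
s=snap('side','6');t=snap('top','6');o=ctrl.get_obs();print(o['tool_pos'],o['tcp_rot'],o['gripper_width'],o['grasp_force'])
x,y,z=o['tool_pos']
for c in (s,t):
  for P in((x,y,z-.094),(x,y,z-.084),(.5110,.228,.041)):print(proj(c,P))
a=cv2.resize(s['image'][130:200,187:257],(400,400),interpolation=cv2.INTER_CUBIC);b=cv2.resize(t['image'][177:247,153:223],(400,400),interpolation=cv2.INTER_CUBIC)
cv2.imwrite('pics/g6.png',np.hstack([a,b]))
```

```text
[0.51132761 0.22753369 0.17629371] [-2.35735697e-04  3.13978869e+00  1.16568567e-03] 0.04644852929771872 51.64841631260515
[221.55528964 168.33714987]
[221.42166316 165.69509858]
[221.98242998 179.06908942]
[185.85217207 209.5851474 ]
[185.35225705 209.18361281]
[187.70963515 211.26806223]
```

View pics/g6.png

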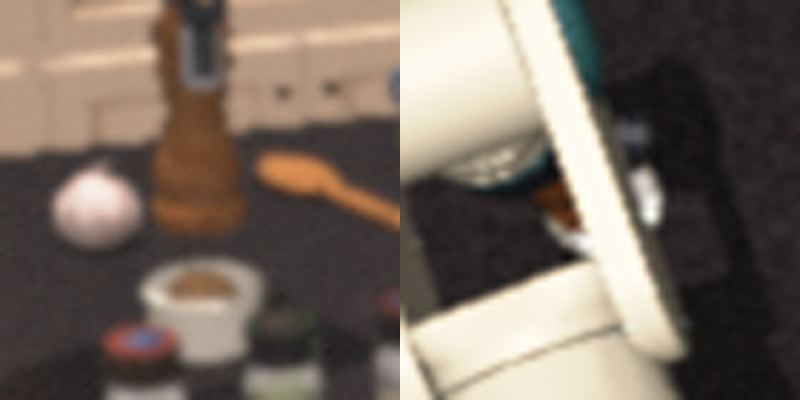

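The foot is at u≈221.2 and the rim at u≈222.2, so the mill is centred to about 2 mm. I'll trim x by 1.5 mm and lower it 12 mm.

Request:
step_arm:
  hand: [35,35,35,35,35,35,35,35]
  linear:
    - [-0.005,0,0.02]
    - [-0.005,0,0.04]
    - [-0.005,0,0.04]
    - [-0.005,0,0.04]
    - [-0.005,0,0.04]
    - [-0.005,0,0.04]
    - [-0.005,0,0.04]
    - [-0.005,0,0.04]
  yaw: [0,0,0,0,0,0,0,0]

```text
t: 19.9
tool_pos: [0.5124, 0.2274, 0.1633]
tcp_rot: [-0.0, 3.142, 0.0]
force: [-0.3, -0.1, -1.8]
gripper_width: 0.0465
grasp_force: 51.6
```

Run:
```python
from h import *
o=ctrl.get_obs();print(o['tool_pos'],o['grasp_force'],abs(o['joint_velocities']).max())
print(ctrl.hand_in())
```

```text
[0.51238674 0.22743978 0.1632509 ] 51.64210940662997 0.0018578989465174549
the job is handed in; nothing more can be done
None
```

The job is handed in: the mushroom is in the ramekin, and by my measurements the mill is held upright and still, centred over it to about 2 mm with its foot about 3 cm above the rim (no verdict was returned).

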